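Stand a plywood panel up in the gluing stand

ROBOT

A 7-joint arm with a two-finger parallel gripper is mounted at the origin on the work surface. World frame = base frame: x ahead of the robot, y to its left, z up, the work surface at z = 0. Lengths are in mm, angles in rad, forces in N, time in s.
With the tool pointing down it reaches from about 350 to 900 mm from the base axis. Payload 19.9 kg.
Tool frame: the origin (TCP) lies midway between the tips of the shut fingers; the grasp point (between the pads) lies 19 mm behind it; x points along the fingers, z is the direction in which the jaws open and shut, and the axes are right-handed (so a half turn about x gives the same grasp; the last joint's range is limited). The gripper opens to 85 mm and grips with 20 to 120 N. Pads are 22 mm wide; open, the fingers measure 114 mm over their backs; the gripper's body (76 mm by 85 mm) begins 54 mm behind the grasp point. The pads swing forward as they close: fully open they stand 13 mm farther back than shut.
Start: joints at [-1.266, 0.417, -0.01, 1.614, 0.005, 1.111, -0.053], TCP at [211.832, 587.987, 231.26] pointing down, gripper open.
Joint ranges: [-2.81, 2.81], [-0.39, 2.02], [-1.27, 1.25], [0.06, 2.57], [-1.19, 4.33], [0.19, 2], [-2.82, 2.82]. Speed limits (rad/s): [1.89, 1.89, 2.39, 2.39, 3.01, 3.01, 3.01].

INTERFACE

Orientations are given as a rotation vector (axis times angle).
In Python, from workcell import manip gives the robot as it stands. The module is installed in compiled form; this text tells all that it offers.
- The arm moves only by the tool move_arm, never from a script. Its argument "series" is a list that holds one entry, the list of rows, each a list of 5 numbers: the shift along the tool's x, y, z in mm, then the turn about the tool's x in rad, then the gripper command: -1 is fully open, 1 is shut, values between are in proportion. A call has 1 to 10 rows; each row shifts and turns the commanded pose from where the row before left it, along the tool's axes as they then stand; what a row does not reach is not made up. A row lasts 1/8 s, in which the tool goes at most 62.5 mm and 10.7 degrees, less where a joint would pass 70% of its speed; a pose out of reach is approached as far as the arm can. A call is refused whole if a number of a shift passes 62.5 or a number of a turn 0.188, either way. A call with a gripper value outside its range is refused whole. The fingers move at their own pace and stop on an object; the grip force is fixed at half the most. Time passes only in rows, so rows that do not move let the fingers close. It gives the time, the measured TCP pose, the force and the opening at its end, in the units of the state.
- manip.state(): the state, without advancing time (a new reading comes with each control period).
- manip.snapshot(name): name is "scene" or "top" or "wrist"; returns a dict with "img" (420x560x3 uint8, red, green, blue), "z_map" (420x560 float32, mm along the optical axis (not along the pixel's ray), 0 where there is no reading), "fx", "fy", "cx", "cy" (pixels), "origin" and "attitude" of the camera in the world. Camera axes: x right, y down, z forward; pixel columns grow to the right and rows downward; lengths in mm; the calibration is good to about 2 mm. A picture is of the moment at which its call begins.
- manip.sign_off(): hands the job in, once; it reports no verdict.
Trained networks look in a picture, given as the dict that the camera call returned (one of the last four; its "shot" number tells which), for a name from the list of things; names that differ only in an ending like _2 or _b are one class to them, and where a whole thing is asked for, a point or a joint stands for the part that bears it (a point fixed in the world has none). Each returns a list of dicts, best first, with "p" (0 to 1); they miss things now and then, are a little off and sometimes report something else, mostly with a low value. They report only what shows in the picture. A call takes as long as a camera call. They do not tell look-alikes from the thing itself.
- manip.find_in(picture, name): "xyz" ([x, y, z] in mm, in world coordinates, good to about 4 mm: the middle of the surface that is visible of it).
- manip.mark_of(picture, name): "xyz" ([x, y, z] in mm, in world coordinates, good to about 4 mm: a listed point, or the origin of a listed thing).
The state is a dict: "clock": time; "joint_positions": joint angles; "joint_velocities": joint speeds; "joint_efforts": joint torques, N m; "ee_pos": TCP position; "tool_rot": TCP orientation; "ft_force": force on the tool from outside, world axes, zero at the start; "torque": the same for the moment, N m; "grip_width": finger opening in mm.
Only numpy, scipy, OpenCV 4.12 (cv2) and the standard library are available. Lean on these libraries where they do the work, as an engineer would, in place of code of your own. Each camera call takes 0.05 s, during which the arm holds its last target.

TASK

The plywood panel lies on the bed of the gluing stand with one edge sticking out over the open front. Push it square against the foot of the fence, tip it up so that it pivots on its lower edge there until it stands upright, and press it home flat against the fence so that the sprung catch snaps down in front of its top edge and keeps it there. Leave the other things on the bench where they are.

Things in the scene. Friction and masses are not known exactly. Their poses are not given: they have to be found in the camera images.
- stand: Gluing stand of plywood and pine, screwed to the bench. Origin: on the bench surface, midway between bed front and fence face. +x is level, from the open front to the fence; +y along the fence; +z up. The bed is a flat board 190 mm wide (y), its top 42 mm above the bench, its front edge at x = -50 mm.
- fence_foot (a point): On the stand: middle of the corner where the fence face (x = +50 mm) meets the bed (z = 42 mm). The fence is an upright 18 mm board, 190 mm wide, 132 mm high above the bed (the panel is 8 mm higher), braced from behind.
- catch (a joint): Sprung steel catch over the middle of the fence, 16 mm wide, hinged behind it; the strip runs over the place of the panel's top edge and hooks down in front. Rad: 0 = down (closed), grows as the hook lifts, stop at 0.7. A spring holds it down, about 3 N at the hook. A panel tipped up against the hook's front ramp lifts it about 0.2 by itself (3 to 12 N of push) and it snaps down once the panel is home.
- catch_hook (a point): Lowest point of the hook, middle of its width. Closed: stand x = 32.5, y = 0, z = 174 mm, so 17.5 mm in front of the fence face and 8 mm below the top of the upright panel; its inner face is 16 mm from the fence face. The ramp goes 27 mm forward of this point, rising at about 29 degrees. Closed or lifted by the panel, no part of the catch is more than 25 mm above the upright panel's top.
- panel: Loose plywood panel 140 (x) by 150 (y) by 12 mm, about 170 g. Origin: centre of the underside as it lies. Its +x edge, next to the fence, becomes the lower edge; its -x edge sticks out 40 mm over the bed's front when against the fence, 10 to 20 mm more at the start, when it is also up to 0.1 rad out of square and 12 mm off the middle. Stood up, the underside faces the front and the top is at z = 182 mm.
- panel_foot (a point): Middle of the bottom edge of the panel at its +x end (next to the fence), on the underside.
- glue_bottle: White glue bottle with an orange nozzle, 62 mm across, 155 mm high, beside the stand. Origin: centre of its base.
- offcut: Pine strip 150 x 34 x 18 mm lying beside the stand. Origin: centre of its underside, x along its length.
- pencil_tin: Metal tin with pencils behind the stand, 74 mm across, 105 mm high, pencils to 170 mm. Origin: centre of its base.
- glue_gun: Black hot-glue gun lying on its side, about 190 x 130 mm, 39 mm high. Origin: on the bench under its barrel, x along the barrel to the nozzle.
- cutters: Side cutters with one yellow and one black handle, 150 mm long, 17 mm high. Origin: on the bench under the pivot, x to the jaws.
- sanding_block: Cork sanding block 95 x 62 x 32 mm. Origin: centre of its underside.
Mind the look-alikes: they are no part of the job. Several things have the shape of the panel; the one meant has the colours described above.

How it is judged:
By the outcome, as a careful person would: the job done as asked, in the order asked, and still so for the second after the job is handed in, with the robot touching nothing.
It also fails if it takes over 43 s, if anything falls off the work surface, if the arm or the gripper's body presses on something with over 40 N, if the wrist force passes 120 N, or if a joint passes its speed limit or range.

## Working session

There is one attempt and no reset: what is moved stays moved. The work goes in short steps, Python scripts to look and compute and a tool call to move; the robot and the scene stay as the last step left them, time stands still between calls to the robot, and variables do not carry over. Pictures are saved under pics/ and viewed, and the job is handed in when it is done.

Besides the shell and the picture viewer there is one more tool, called after "Call:" in YAML: its name, and indented under it one key for each argument. move_arm: Moves the arm, as the interface text tells. Its arguments: {"type":"object","properties":{"series":{"type":"array","items":{"type":"array","items":{"type":"array","items":{"type":"number"}}}}},"required":["series"]}

```bash
mkdir -p pics; cat > h.py <<'E'
from workcell import manip
import numpy as np, cv2
from scipy.spatial.transform import Rotation as R
def save(p,n): cv2.imwrite(f'pics/{n}.png',p['img'][:,:,::-1])
def pts(p):
    v,u=np.mgrid[0:420,0:560]; z=p['z_map']
    c=np.stack([(u-p['cx'])/p['fx']*z,(v-p['cy'])/p['fy']*z,z],-1)
    A=np.array(p['attitude']); A=R.from_rotvec(A).as_matrix() if A.size==3 else A
    return c@A.T+np.array(p['origin'])
E
python3 - <<'E'
from h import *
s=manip.state(); print(s)
for n in ['scene','top']:
    p=manip.snapshot(n); save(p,n+'0'); print(n,p['origin'],p['attitude'])
    for t in ['stand','fence_foot','catch_hook','panel','panel_foot','glue_bottle','offcut','pencil_tin']:
        print(t,[(np.round(q['xyz']),round(q['p'],2)) for q in manip.mark_of(p,t)[:3]])
E
```

```text
{'clock': 0.0, 'joint_positions': array([-1.2664884 ,  0.41795927, -0.01029928,  1.61418208,  0.00470907,
        1.11067547, -0.05299432]), 'joint_velocities': array([-0.0016588 , -0.00380277, -0.00094248, -0.00087791, -0.00032006,
       -0.00130022,  0.00052913]), 'joint_efforts': array([-2.38392486e-04, -8.64438844e+01,  6.78514056e-01, -4.34919477e+01,
        1.90361420e-02,  7.09271277e-03,  1.67229013e-05]), 'ee_pos': array([211.74570605, 587.67221378, 230.66613796]), 'tool_rot': array([-0.95157412,  1.35412321,  0.95030103]), 'ft_force': array([ 0.44243097, -0.86613842,  0.78801074]), 'torque': array([-0.0105332 , -0.05076682, -0.00269242]), 'grip_width': 85.67654873362372}
scene [ 881.28333632 -379.32319745  748.64200756] [-2.26269604 -0.78142452  0.2943721 ]
stand [(array([547., -88.,   0.]), 0.93), (array([ 563., -131.,   43.]), 0.36)]
fence_foot [(array([ 567., -131.,   41.]), 0.56)]
catch_hook [(array([ 562., -118.,  174.]), 0.69), (array([ 606., -308.,    1.]), 0.4)]
panel [(array([320., 140.,  -2.]), 0.91), (array([538., -58.,  43.]), 0.6)]
panel_foot [(array([300., 207.,   5.]), 0.88)]
glue_bottle [(array([698., -31.,   2.]), 0.89), (array([718., 313.,   0.]), 0.55)]
offcut [(array([ 419., -145.,   -1.]), 0.76)]
pencil_tin [(array([ 604., -305.,    2.]), 0.67)]
top [ 342.71524958   94.68576976 1108.2769654 ] [-2.11135148  2.14085866 -0.22609323]
stand []
fence_foot [(array([ 567., -136.,   40.]), 0.91)]
catch_hook [(array([ 561., -117.,  175.]), 0.73)]
panel [(array([535., -52.,  44.]), 0.87), (array([326., 136.,   3.]), 0.59)]
panel_foot [(array([300., 206.,  -0.]), 0.77), (array([ 564., -121.,   38.]), 0.74)]
glue_bottle [(array([699., -34.,  -0.]), 0.95)]
offcut [(array([ 421., -146.,    3.]), 0.85), (array([370., 371.,  -3.]), 0.3)]
pencil_tin [(array([ 602., -310.,    4.]), 0.71)]
```

View pics/scene0.png

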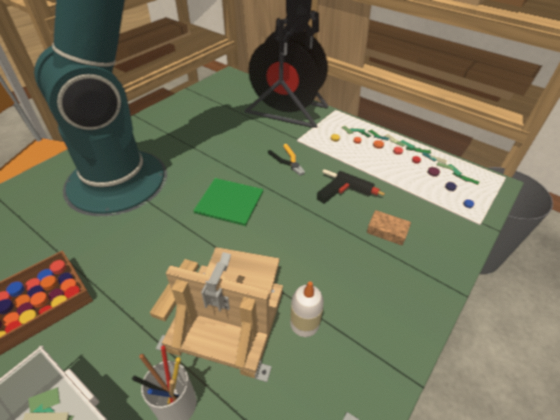

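View pics/top0.png

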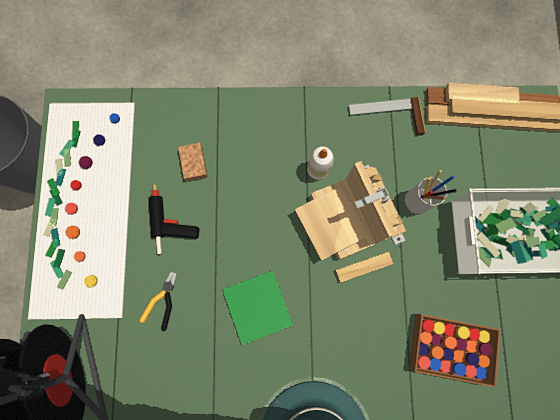

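The scene camera looks from behind the fence. The real panel is the plywood one on the stand, at about (330,225) in the top view; the green sheet at (258,308) is a look-alike. Next I fit the stand and panel geometry from depth.

```bash
python3 - <<'E'
from h import *
s=manip.state(); M=R.from_rotvec(s['tool_rot']).as_matrix(); print('tool axes cols\n',M.round(3))
p=manip.snapshot('top'); P=pts(p)
sub=p['img'][150:280,280:420,::-1]; cv2.imwrite('pics/topz.png',cv2.resize(sub,(700,650),interpolation=cv2.INTER_CUBIC))
X=P.reshape(-1,3); ok=(p['z_map'].ravel()>0)&(abs(X[:,0]-550)<160)&(abs(X[:,1]+80)<150)
X=X[ok]
h,e=np.histogram(X[:,2],bins=np.arange(-5,220,4)); print([(int(a),int(b)) for a,b in zip(e,h) if b>8])
a=X[(X[:,2]>48)&(X[:,2]<60)]
print('panel top',len(a),a[:,2].mean(), cv2.minAreaRect(a[:,:2].astype(np.float32)))
b=X[(X[:,2]>36)&(X[:,2]<47)]; print('bed',len(b),cv2.minAreaRect(b[:,:2].astype(np.float32)))
f=X[(X[:,2]>168)&(X[:,2]<179)]; print('fence top',len(f),cv2.minAreaRect(f[:,:2].astype(np.float32)))
E
```

```text
tool axes cols
 [[ 0.    -0.941  0.339]
 [-0.     0.339  0.941]
 [-1.    -0.    -0.   ]]
[(-5, 1244), (-1, 3488), (3, 664), (7, 21), (11, 38), (15, 401), (19, 293), (23, 27), (27, 13), (31, 12), (35, 53), (39, 606), (43, 439), (47, 187), (51, 1821), (55, 1186), (59, 61), (63, 52), (67, 43), (71, 49), (75, 43), (79, 54), (83, 42), (87, 45), (91, 51), (95, 57), (99, 64), (103, 64), (107, 68), (111, 72), (115, 122), (119, 103), (123, 55), (127, 34), (131, 46), (135, 47), (139, 49), (143, 41), (147, 50), (151, 45), (155, 48), (159, 77), (163, 134), (167, 68), (171, 383), (175, 227), (179, 33), (183, 19), (187, 51), (191, 125), (195, 9)]
panel top 3182 54.377054238500676 ((553.4161376953125, -83.40782165527344), (245.00938415527344, 246.985595703125), 82.4462661743164)
bed 1092 ((563.1256713867188, -110.34337615966797), (240.19338989257812, 244.13116455078125), 89.50396728515625)
fence top 656 ((568.2911376953125, -142.9558868408203), (189.80686950683594, 64.60993957519531), 21.785123825073242)
```

```bash
python3 - <<'E'
from h import *
p=manip.snapshot('wrist'); save(p,'w0')
E
```

```text
(no output)
```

View pics/topz.png

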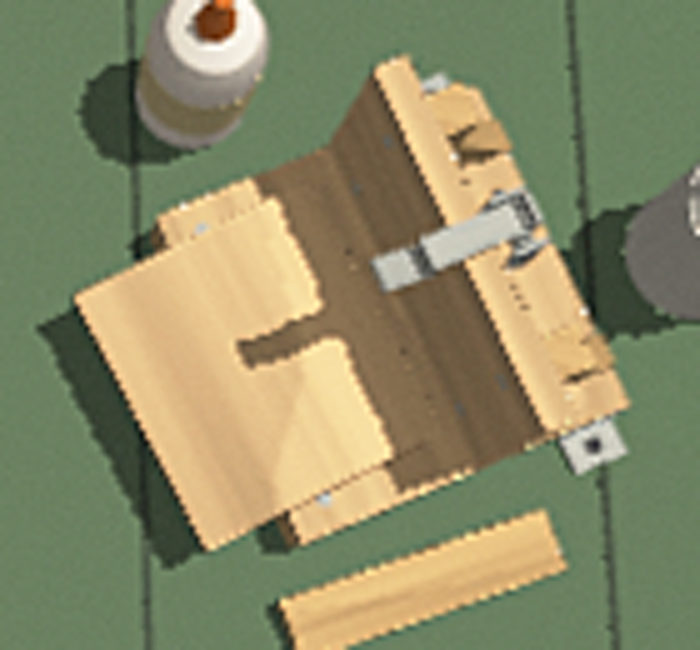

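View pics/w0.png

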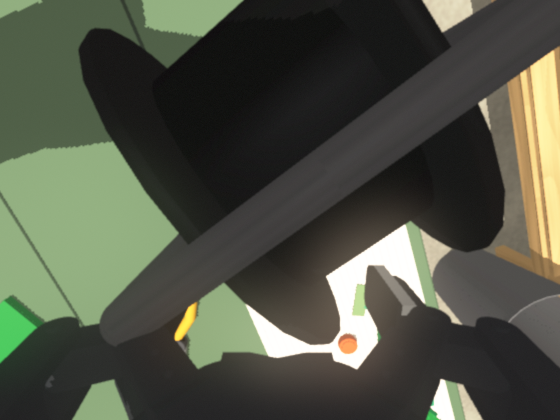

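```bash
python3 - <<'E'
from h import *
p=manip.snapshot('scene'); P=pts(p)
cv2.imwrite('pics/z1.png',cv2.resize(p['img'][0:150,200:400,::-1],(800,600),interpolation=cv2.INTER_CUBIC))
for u,v in [(288,75),(285,120),(250,110),(320,100),(300,10),(330,40)]: print(u,v,P[v,u].round())
p=manip.snapshot('top'); P=pts(p)
cv2.imwrite('pics/z2.png',cv2.resize(p['img'][300:420,0:160,::-1],(800,600),interpolation=cv2.INTER_CUBIC))
for u,v in [(58,382),(82,330),(30,360),(100,380),(60,350)]: print(u,v,P[v,u].round())
E
```

```text
288 75 [197. 573. 167.]
285 120 [203. 557.   9.]
250 110 [ 73. 521.  16.]
320 100 [241. 718.  29.]
300 10 [237. 563. 374.]
330 40 [ -89. 1319.  -26.]
58 382 [178. 544. 194.]
82 330 [270. 585.  11.]
30 360 [228. 586. 230.]
100 380 [147. 533.   3.]
60 350 [233. 586. 112.]
```

View pics/z1.png

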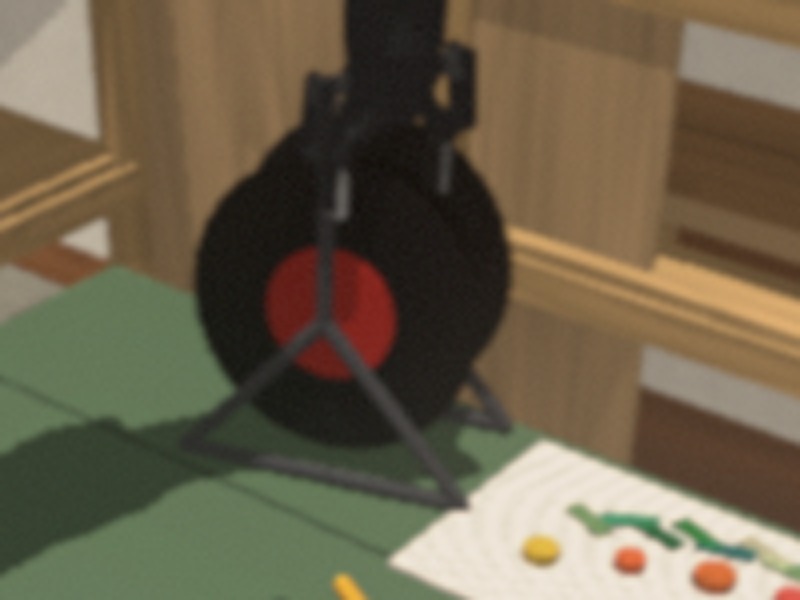

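View pics/z2.png

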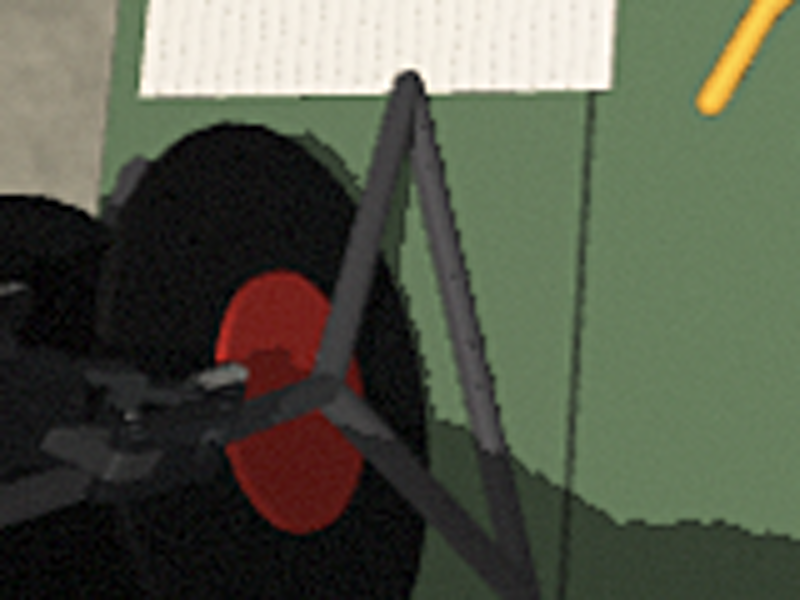

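```bash
python3 - <<'E'
from h import *
p=manip.snapshot('top'); P=pts(p); Z=P[:,:,2]
def comp(lo,hi,near,k=1):
    m=((Z>lo)&(Z<hi)&(p['z_map']>0)&(np.hypot(P[:,:,0]-550,P[:,:,1]+85)<190)).astype(np.uint8)
    n,l,st,c=cv2.connectedComponentsWithStats(m,connectivity=4)
    i=np.argsort(-st[1:,4])[:3]+1
    return [P[l==j] for j in i]
for nm,lo,hi in [('panel',50,59),('fence',170,178),('bed',38,46)]:
    for c in comp(lo,hi,0):
        if len(c)>50:
            r=cv2.minAreaRect(c[:,:2].astype(np.float32)); print(nm,len(c),np.round(c.mean(0),1),r)
            bx=cv2.boxPoints(r); print(bx.round(0).tolist())
p2=manip.snapshot('wrist');z=p2['z_map']; P=pts(p2)
for u,v in [(120,320),(330,190),(480,60),(250,100),(100,380),(390,290),(430,330),(320,320)]: print(u,v,P[v,u].round())
E
```

```text
panel 3005 [532.5 -56.9  54.5] ((533.748291015625, -57.43821716308594), (150.38674926757812, 141.32504272460938), 25.995563507080078)
[[435.0, -27.0], [497.0, -154.0], [632.0, -88.0], [570.0, 39.0]]
fence 298 [ 521.1 -162.2  174.3] ((521.6337280273438, -162.55706787109375), (88.42192077636719, 19.18093490600586), 22.062326431274414)
[[477.0, -170.0], [484.0, -188.0], [566.0, -155.0], [559.0, -137.0]]
fence 273 [ 617.4 -123.5  174. ] ((617.5493774414062, -124.28338623046875), (84.14183807373047, 19.778717041015625), 21.897747039794922)
[[575.0, -131.0], [582.0, -149.0], [660.0, -118.0], [653.0, -99.0]]
bed 737 [ 545.  -104.2   42.3] ((546.887939453125, -89.43895721435547), (190.46820068359375, 101.8026123046875), 21.83449935913086)
[[440.0, -78.0], [477.0, -172.0], [654.0, -101.0], [616.0, -7.0]]
bed 149 [ 571.  -216.1   42.4] ((568.78857421875, -216.3075714111328), (52.4784049987793, 27.41681671142578), 21.566162109375)
[[539.0, -213.0], [549.0, -239.0], [598.0, -219.0], [588.0, -194.0]]
bed 90 [ 514.4 -236.3   42.2] ((513.4879150390625, -231.59576416015625), (22.115644454956055, 41.83296203613281), 21.77388572692871)
[[495.0, -216.0], [511.0, -255.0], [532.0, -247.0], [516.0, -208.0]]
120 320 [177. 556. 306.]
330 190 [163. 618. 306.]
480 60 [147. 656. 306.]
250 100 [129. 605. 233.]
100 380 [199. 533. 298.]
390 290 [217. 632. 271.]
430 330 [216. 635. 297.]
320 320 [252. 599. 228.]
```

The reel below the gripper has a bar at z≈306, so I go straight up first and then turn.

Call:
move_arm:
  series:
    - [[-25, 0, 0, 0, -1], [-40, 0, 0, 0, -1], [-40, 0, 0, 0, -1], [-40, 0, 0, 0, -1], [0, 0, 0, 0.17, -1], [0, 0, 0, 0.17, -1], [0, 0, 0, 0.17, -1], [0, 0, 0, 0.17, -1], [0, 0, 0, 0.163, -1], [0, 0, 0, 0, -1]]

```text
clock: 2.45
ee_pos: [211.7, 588.0, 376.3]
tool_rot: [-0.301, 1.55, 0.3]
ft_force: [-0.9, -0.1, -0.6]
grip_width: 85.4
```

Call:
move_arm:
  series:
    - [[0, -40, 5, 0, -0.4], [0, -58, 6, 0, -0.4], [0, -58, 6, 0, -0.4], [0, -58, 6, 0, -0.4], [0, -58, 6, 0, -0.4], [0, -58, 6, 0, -0.4], [0, -58, 6, 0, -0.4], [0, -58, 6, 0, -0.4], [0, -58, 6, 0, -0.4], [0, -40, 5, 0, -0.4]]

```text
clock: 3.7
ee_pos: [469.2, 102.3, 376.7]
tool_rot: [-0.302, 1.549, 0.302]
ft_force: [-0.3, 1.0, -0.2]
grip_width: 59.6
```

```bash
cat >> h.py <<'E'
SO=np.array([546.9,-89.,0]); a=np.deg2rad(21.9)
SY=np.array([np.cos(a),np.sin(a),0]); SX=np.array([np.sin(a),-np.cos(a),0])
S=np.stack([SX,SY,[0,0,1]])
def st():
    s=manip.state(); M=R.from_rotvec(s['tool_rot']).as_matrix()
    print('t',s['clock'],'TCP stand',(S@(s['ee_pos']-SO)).round(1),'F stand',(S@s['ft_force']).round(1),'w',round(s['grip_width'],1),'tool in stand',(S@M).round(3).tolist())
    return s
E
python3 - <<'E'
from h import *
st(); print(manip.state()['joint_positions'].round(2))
p=manip.snapshot('wrist'); save(p,'w1')
P=pts(p); Q=(P-SO)@S.T
np.save('q.npy',Q)
E
```

```text
t 3.7 TCP stand [-206.5   -0.7  376.7] F stand [-1.   0.1 -0.2] w 59.6 tool in stand [[0.0, -1.0, -0.003], [0.001, -0.003, 1.0], [-1.0, -0.0, 0.001]]
[-0.81  0.03  0.55  1.77 -0.02  1.34  0.13]
```

View pics/w1.png

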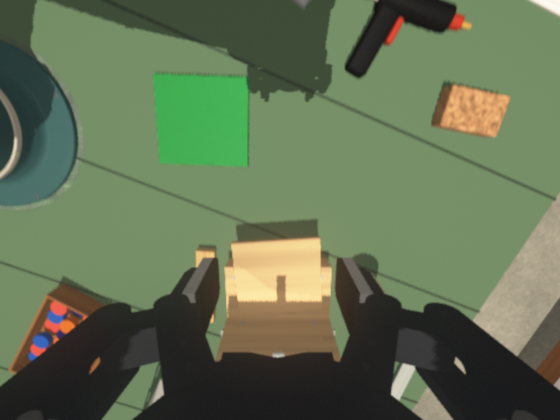

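```bash
python3 - <<'E'
from h import *
s=st(); p=manip.snapshot('wrist'); Q=(pts(p)-SO)@S.T; t=S@(s['ee_pos']-SO)
m=(p['z_map']>0)&(Q[:,:,2]>330)
D=Q[m]-t
for lo in range(-40,90,8):
    k=(D[:,2]>=lo)&(D[:,2]<lo+8)
    for sg in (-1,1):
        d=D[k&(D[:,1]*sg>0)]
        if len(d)>5: print(lo,sg,len(d),'x',d[:,0].min().round(),d[:,0].max().round(),'y',d[:,1].min().round(),d[:,1].max().round())
# panel front edge from wrist
k=(Q[:,:,2]>49)&(Q[:,:,2]<60)&(abs(Q[:,:,1])<90)&(Q[:,:,0]<40)&(Q[:,:,0]>-140)&(p['z_map']>0)
d=Q[k]
for y in range(-80,80,15):
    e=d[(d[:,1]>=y)&(d[:,1]<y+15)]
    if len(e)>10: print('panel y',y,'xmin',e[:,0].min().round(1))
E
```

```text
t 3.75 TCP stand [-202.1   -0.7  376.8] F stand [ 6.1 -3.  -2. ] w 59.8 tool in stand [[0.001, -1.0, 0.001], [0.001, 0.001, 1.0], [-1.0, -0.001, 0.001]]
0 -1 50 x -10.0 11.0 y -33.0 -30.0
0 1 47 x -10.0 10.0 y 29.0 33.0
8 -1 275 x -11.0 12.0 y -43.0 -30.0
8 1 277 x -11.0 12.0 y 29.0 43.0
16 -1 369 x -11.0 11.0 y -44.0 -30.0
16 1 363 x -11.0 12.0 y 29.0 43.0
24 -1 442 x -11.0 12.0 y -44.0 -30.0
24 1 447 x -11.0 11.0 y 29.0 44.0
32 -1 451 x -11.0 12.0 y -44.0 -30.0
32 1 464 x -12.0 11.0 y 29.0 43.0
40 -1 461 x -14.0 6.0 y -53.0 -30.0
40 1 445 x -13.0 6.0 y 29.0 52.0
48 -1 1110 x -14.0 13.0 y -62.0 -28.0
48 1 1105 x -14.0 12.0 y 28.0 62.0
56 -1 3737 x -14.0 13.0 y -63.0 -27.0
56 1 3744 x -14.0 13.0 y 27.0 64.0
64 -1 2119 x -18.0 13.0 y -65.0 -7.0
64 1 2089 x -17.0 13.0 y 12.0 64.0
72 -1 4229 x -18.0 13.0 y -66.0 -0.0
72 1 4230 x -18.0 13.0 y 0.0 65.0
80 -1 5396 x -18.0 5.0 y -67.0 -0.0
80 1 5424 x -18.0 6.0 y 0.0 67.0
88 -1 4068 x -20.0 -4.0 y -64.0 -0.0
88 1 4261 x -20.0 -4.0 y 0.0 65.0
panel y -80 xmin -99.7
panel y -65 xmin -100.7
panel y -50 xmin -101.9
panel y -35 xmin -103.4
panel y -20 xmin -104.0
panel y -5 xmin -105.3
panel y 10 xmin -105.7
panel y 25 xmin -107.1
panel y 40 xmin -108.4
panel y 55 xmin -109.3
panel y 70 xmin -98.5
```

Call:
move_arm:
  series:
    - [[0, -30, 0.7, 0, -0.4], [0, -20, 0, 0, -0.4], [40, 0, 0, 0, -0.4], [55, 0, 0, 0, -0.4], [55, 0, 0, 0, -0.4], [55, 0, 0, 0, -0.4], [55, 0, 0, 0, -0.4], [40, 0, 0, 0, -0.4], [10, 0, 0, 0, -0.4], [0, 0, 0, 0, -0.4]]

```text
clock: 5.05
ee_pos: [488.0, 58.9, 66.9]
tool_rot: [-0.301, 1.55, 0.301]
ft_force: [0.1, 0.3, 0.4]
grip_width: 59.4
```

```bash
python3 - <<'E'
from h import *
st()
E
```

```text
t 5.05 TCP stand [-159.2    0.5   66.9] F stand [-0.2  0.2  0.4] w 59.4 tool in stand [[-0.0, -1.0, -0.001], [0.0, -0.001, 1.0], [-1.0, 0.0, 0.0]]
```

Call:
move_arm:
  series:
    - [[30, 0, 0, 0, -0.4], [27, 0, 0, 0, -0.4], [0, -20, 0, 0, -0.4], [0, -14, 0, 0, -0.4], [0, -4, 0, 0, -0.4], [0, -4, 0, 0, -0.4], [0, -4, 0, 0, -0.4], [0, -4, 0, 0, -0.4], [0, -3, 0, 0, -0.4], [0, 0, 0, 0, -0.4]]

```text
clock: 6.3
ee_pos: [507.6, 9.2, 9.3]
tool_rot: [-0.3, 1.55, 0.299]
ft_force: [0.3, -0.3, 1.3]
grip_width: 59.9
```

```bash
cat >> h.py <<'E'
def edge():
    p=manip.snapshot('wrist'); Q=(pts(p)-SO)@S.T
    d=Q[(Q[:,:,2]>49)&(Q[:,:,2]<60)&(abs(Q[:,:,1])<90)&(Q[:,:,0]<60)&(Q[:,:,0]>-140)&(p['z_map']>0)]
    for y in range(-80,80,15):
        e=d[(d[:,1]>=y)&(d[:,1]<y+15)]
        if len(e)>10: print('y',y,'x',e[:,0].min().round(1),e[:,0].max().round(1))
    return p
E
python3 - <<'E'
from h import *
st();p=edge();save(p,'w2');save(manip.snapshot('top'),'t2')
E
```

```text
t 6.3 TCP stand [-1.058e+02  1.000e-01  9.300e+00] F stand [0.4 0.1 1.3] w 59.9 tool in stand [[0.0, -1.0, 0.001], [-0.0, 0.001, 1.0], [-1.0, -0.0, -0.0]]
y -80 x -88.8 -55.4
y -65 x -117.5 -55.6
y -50 x -119.4 -68.2
y -35 x -119.3 -86.0
y -20 x -95.2 -88.7
y -5 x -95.3 -88.1
y 10 x -95.5 -86.9
y 25 x -119.7 -86.6
y 40 x -118.6 -64.0
y 55 x -117.4 -55.9
y 70 x -63.0 -56.3
```

View pics/w2.png

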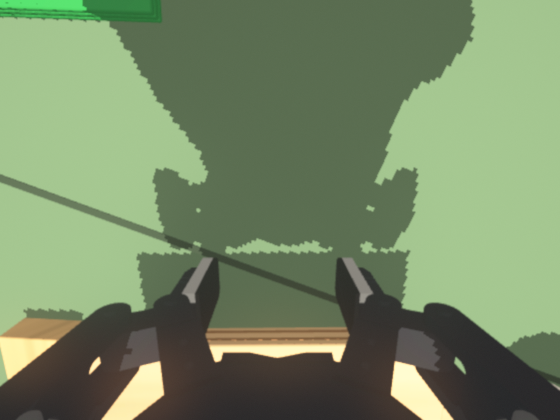

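View pics/t2.png

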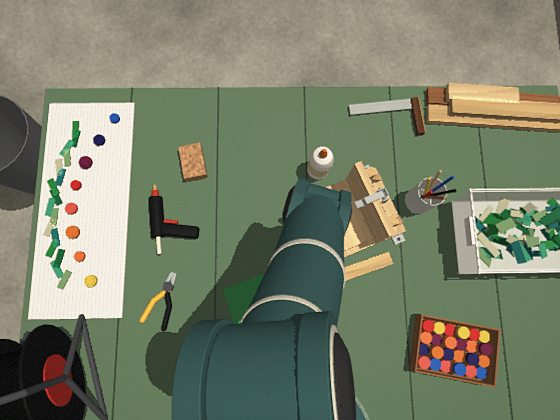

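Call:
move_arm:
  series:
    - [[0, -2, 0, 0, -0.4], [0, -2, 0, 0, -0.4], [0, -2, 0, 0, -0.4], [0, -1, 0, 0, -0.4], [0, 0, 0, 0, -0.4]]

```text
clock: 7.02
ee_pos: [509.3, 4.7, 9.2]
tool_rot: [-0.299, 1.551, 0.303]
ft_force: [-7.4, 13.2, 9.0]
grip_width: 59.9
```

```bash
python3 - <<'E'
from h import *
st();p=edge()
E
```

```text
t 7.025 TCP stand [-1.01e+02  1.00e-01  9.20e+00] F stand [-15.   -1.9   9. ] w 59.9 tool in stand [[-0.003, -1.0, -0.001], [-0.001, -0.001, 1.0], [-1.0, 0.003, -0.001]]
y -80 x -83.8 -50.5
y -65 x -112.5 -51.1
y -50 x -114.5 -63.3
y -35 x -114.3 -81.4
y -20 x -91.1 -84.5
y -5 x -90.8 -83.2
y 10 x -91.2 -81.5
y 25 x -114.6 -82.4
y 40 x -113.5 -59.4
y 55 x -112.6 -51.1
y 70 x -59.0 -51.8
```

Call:
move_arm:
  series:
    - [[-2, -0.5, 0, 0, -0.4], [-4, 0, 0, 0, -0.4], [-4, 0, 0, 0, -0.4], [-4, 0, 0, 0, -0.4], [0, 0, 0, 0, -0.4]]

```text
clock: 7.7
ee_pos: [509.1, 4.7, 23.0]
tool_rot: [-0.299, 1.552, 0.304]
ft_force: [-6.2, 15.4, -1.2]
grip_width: 59.5
```

```bash
python3 - <<'E'
from h import *
st();p=manip.snapshot('wrist');save(p,'w3')
Q=(pts(p)-SO)@S.T
d=Q[(Q[:,:,2]>35)&(abs(Q[:,:,1])<22)&(Q[:,:,0]<-60)&(Q[:,:,0]>-97)&(Q[:,:,2]<90)]
for x in range(-96,-60,4):
    e=d[(d[:,0]>=x)&(d[:,0]<x+4)]
    if len(e): print(x,e[:,2].min().round(1),e[:,2].max().round(1),len(e))
E
```

```text
t 7.7 TCP stand [-1.01e+02 -1.00e-01  2.30e+01] F stand [-16.6  -0.   -1.2] w 59.5 tool in stand [[-0.003, -1.0, -0.002], [-0.002, -0.002, 1.0], [-1.0, 0.003, -0.002]]
-92 54.0 68.0 2347
-88 64.5 67.4 637
-84 64.7 66.4 35
```

View pics/w3.png

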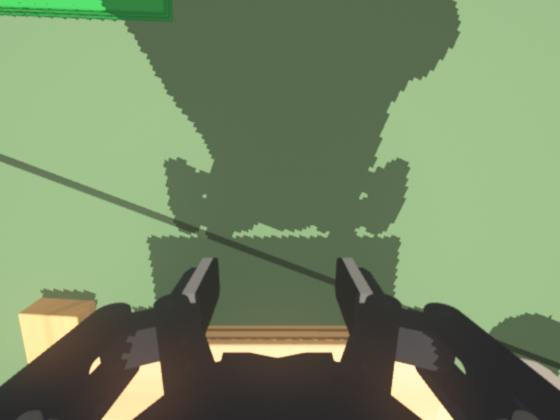

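The panel edge rose with the fingers: its face now spans z≈54–67. I continue along the arc.

Call:
move_arm:
  series:
    - [[-4.6, -0.3, 0, 0, -0.4], [-4.6, -0.3, 0, 0, -0.4], [-4.6, -0.3, 0, 0, -0.4], [-4.5, -0.7, 0, 0, -0.4], [-4.5, -0.8, 0, 0, -0.4], [-4.5, -0.8, 0, 0, -0.4], [-4.4, -1.1, 0, 0, -0.4], [-4.4, -1.2, 0, 0, -0.4], [-4.4, -1.3, 0, 0, -0.4], [0, 0, 0, 0, -0.4]]

```text
clock: 9.0
ee_pos: [511.6, -1.0, 63.7]
tool_rot: [-0.299, 1.552, 0.305]
ft_force: [-8.7, 19.3, 5.8]
grip_width: 59.6
```

```bash
cat >> h.py <<'E'
def front():
    p=manip.snapshot('wrist');Q=(pts(p)-SO)@S.T
    s=manip.state(); t=S@(s['ee_pos']-SO)
    d=Q[(p['z_map']>0)&(Q[:,:,2]>30)&(abs(Q[:,:,1])<22)&(Q[:,:,0]<60)&(Q[:,:,2]<t[2]+58)]
    for x in range(-108,60,4):
        e=d[(d[:,0]>=x)&(d[:,0]<x+4)]
        if len(e)>3: print(x,e[:,2].min().round(1),e[:,2].max().round(1),len(e))
    return p
E
python3 - <<'E'
from h import *
st();p=front();save(p,'w4'); save(manip.snapshot('scene'),'s4')
E
```

```text
t 9.0 TCP stand [-94.8   0.   63.7] F stand [-21.2  -0.8   5.8] w 59.6 tool in stand [[-0.004, -1.0, -0.002], [-0.002, -0.002, 1.0], [-1.0, 0.004, -0.002]]
-88 96.3 100.0 89
-84 94.8 107.6 2381
-80 102.1 107.4 498
-76 103.7 105.5 21
-52 30.0 43.3 844
-48 40.2 43.1 283
```

View pics/w4.png

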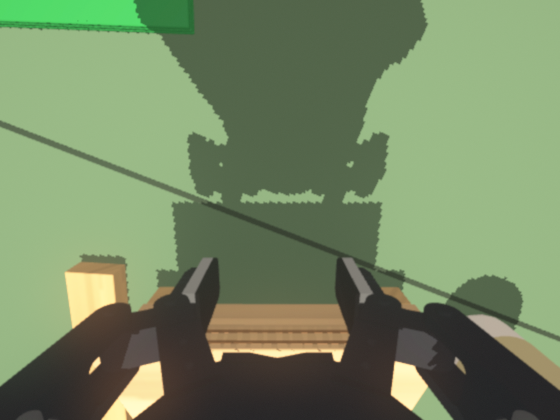

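View pics/s4.png

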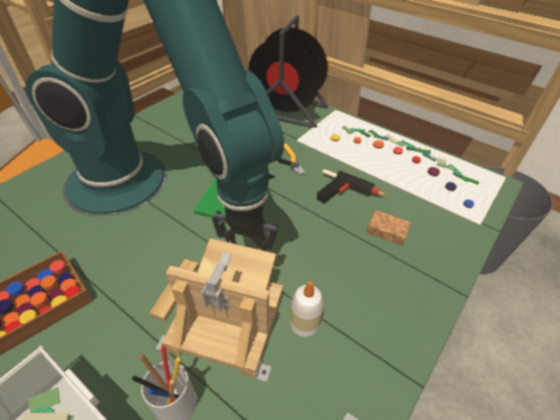

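Call:
move_arm:
  series:
    - [[-6.3, -2, 0, 0, -0.4], [-6.3, -2.3, 0, 0, -0.4], [-6, -3, 0, 0, -0.4], [-5.9, -3.2, 0, 0, -0.4], [-5.7, -3.5, 0, 0, -0.4], [-5.5, -3.8, 0, 0, -0.4], [-5.2, -4.2, 0, 0, -0.4], [-5, -4.3, 0, 0, -0.4], [0, 0, 0, 0, -0.4]]

```text
clock: 10.22
ee_pos: [522.8, -27.9, 110.1]
tool_rot: [-0.299, 1.549, 0.3]
ft_force: [-0.8, 5.0, 2.1]
grip_width: 59.6
```

```bash
python3 - <<'E'
from h import *
st();p=front();save(p,'w5'); save(manip.snapshot('scene'),'s5')
E
```

```text
t 10.225 TCP stand [-65.6   0.4 110.1] F stand [-4.9  1.1  2.1] w 59.6 tool in stand [[-0.0, -1.0, 0.0], [0.001, 0.0, 1.0], [-1.0, 0.0, 0.001]]
-56 142.1 147.9 931
-52 30.1 151.9 1862
-48 40.1 151.7 648
-44 39.4 43.2 270
-40 40.0 43.3 272
-36 40.1 43.2 255
-32 40.1 43.6 259
-28 39.2 43.2 259
-24 40.0 43.3 250
-20 40.1 43.3 248
-16 40.1 43.5 247
-12 39.9 43.3 249
-8 40.3 43.4 234
-4 40.0 43.0 234
0 39.9 43.2 232
4 40.1 43.2 238
8 40.0 43.9 221
12 40.2 43.2 227
16 39.9 42.9 214
20 40.0 41.2 12
```

View pics/s5.png

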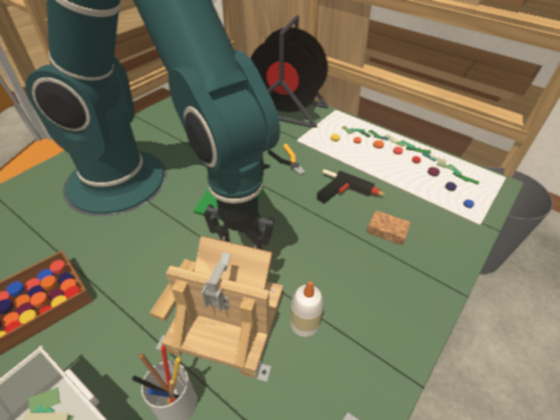

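Call:
move_arm:
  series:
    - [[-4.7, -5, 0, 0, -0.4], [-4.6, -5, 0, 0, -0.4], [-4.1, -5.3, 0, 0, -0.4], [-4, -5.4, 0, 0, -0.4], [-3.6, -5.7, 0, 0, -0.4], [-3.4, -5.8, 0, 0, -0.4], [-2.9, -6.1, 0, 0, -0.4], [-2.8, -6.1, 0, 0, -0.4], [0, 0, 0, 0, -0.4]]

```text
clock: 11.45
ee_pos: [539.4, -69.9, 140.0]
tool_rot: [-0.299, 1.55, 0.299]
ft_force: [0.0, 0.6, -0.2]
grip_width: 59.7
```

```bash
python3 - <<'E'
from h import *
st();p=front();save(p,'w6'); save(manip.snapshot('scene'),'s6')
E
```

```text
t 11.45 TCP stand [-2.05e+01  1.00e-01  1.40e+02] F stand [-0.5  0.3 -0.2] w 59.7 tool in stand [[0.0, -1.0, 0.001], [0.0, 0.001, 1.0], [-1.0, -0.0, 0.0]]
-52 30.3 42.8 241
-48 39.7 43.3 240
-44 39.9 43.3 260
-40 39.6 43.5 262
-36 39.6 43.3 233
-32 40.1 43.5 240
-28 40.1 43.4 245
-24 39.9 43.0 232
-20 39.6 43.8 243
-16 40.0 43.5 214
-12 40.0 175.6 776
-8 40.2 177.2 1924
-4 40.0 177.8 1785
0 39.9 177.9 878
4 40.0 137.6 554
8 40.1 126.2 491
12 40.1 115.2 436
16 40.0 104.9 406
20 40.0 94.2 378
24 40.3 82.9 321
28 39.8 71.2 323
32 40.2 60.8 309
36 39.8 50.0 215
48 120.7 123.7 26
```

View pics/w6.png

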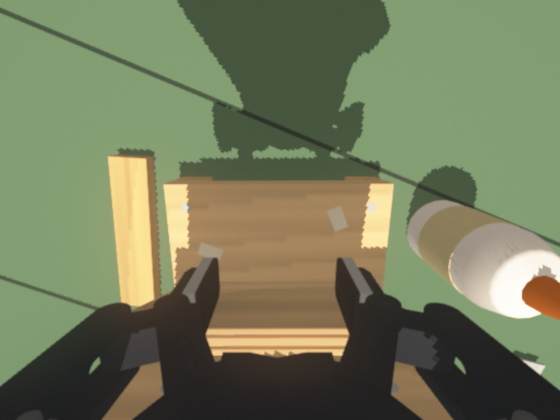

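View pics/s6.png

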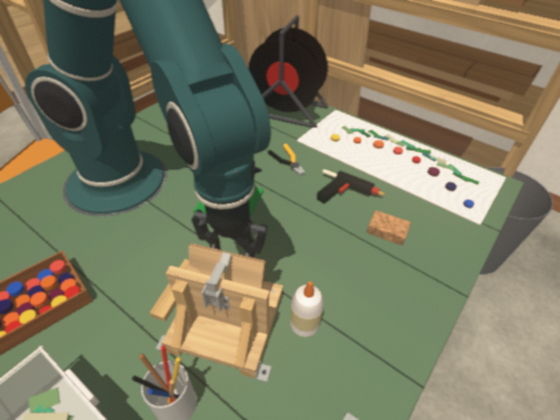

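Call:
move_arm:
  series:
    - [[-2, -5, 0, 0, -0.4], [-2, -5, 0, 0, -0.4], [-1.5, -5, 0, 0, -0.4], [-1.5, -5, 0, 0, -0.4], [-1, -4, 0, 0, -0.4], [-1, -4, 0, 0, -0.4], [0, -3, 0, 0, -0.4], [0, 0, 0, 0, -0.4]]

```text
clock: 12.55
ee_pos: [551.1, -98.8, 149.1]
tool_rot: [-0.3, 1.549, 0.299]
ft_force: [1.0, -0.1, 0.2]
grip_width: 59.8
```

```bash
python3 - <<'E'
from h import *
st();p=front();save(p,'w7'); save(manip.snapshot('scene'),'s7')
E
```

```text
t 12.55 TCP stand [ 10.7   0.2 149.1] F stand [0.4 0.9 0.2] w 59.8 tool in stand [[0.001, -1.0, 0.001], [0.0, 0.001, 1.0], [-1.0, -0.001, 0.0]]
-52 30.3 43.2 160
-48 39.2 43.7 270
-44 39.8 43.6 268
-40 39.8 44.0 261
-36 40.1 43.6 258
-32 39.7 43.3 235
-28 39.6 43.4 235
-24 40.0 44.1 259
-20 39.9 43.4 251
-16 39.5 43.9 215
-12 40.0 43.2 255
-8 40.1 43.7 221
-4 40.1 43.8 237
0 39.8 43.4 218
4 40.0 43.2 229
8 39.4 203.8 631
12 40.1 201.9 363
16 40.2 199.0 360
20 39.8 195.7 2688
24 39.5 192.6 3076
28 40.1 189.4 1995
32 39.7 186.7 1191
36 40.2 48.0 57
48 161.6 165.2 104
```

View pics/w7.png

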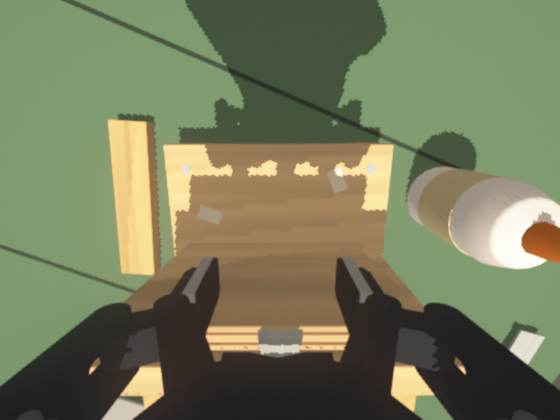

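Call:
move_arm:
  series:
    - [[0, -3, 0, 0, -0.4], [0, -3, 0, 0, -0.4], [0, -3, 0, 0, -0.4], [0, -3, 0, 0, -0.4], [0, -3, 0, 0, -0.4], [0, -2, 0, 0, -0.4], [0, 0, 0, 0, -0.4]]

```text
clock: 13.52
ee_pos: [557.0, -113.9, 148.7]
tool_rot: [-0.3, 1.55, 0.3]
ft_force: [-1.9, 1.5, 1.0]
grip_width: 59.4
```

```bash
python3 - <<'E'
from h import *
st();p=front();save(p,'w8'); save(manip.snapshot('scene'),'s8')
E
```

```text
t 13.525 TCP stand [ 26.9   0.  148.7] F stand [-2.2 -1.2  1. ] w 59.4 tool in stand [[-0.0, -1.0, 0.0], [-0.0, 0.0, 1.0], [-1.0, 0.0, -0.0]]
-52 39.2 43.3 164
-48 39.7 43.5 269
-44 39.9 43.6 271
-40 39.8 43.5 268
-36 40.0 43.8 265
-32 39.5 43.5 264
-28 39.4 43.5 263
-24 39.7 43.1 265
-20 39.6 43.1 263
-16 39.7 43.3 231
-12 39.7 43.5 245
-8 40.0 43.4 259
-4 39.9 43.5 241
0 39.9 43.9 222
4 39.9 191.8 647
8 39.4 190.0 504
12 39.8 188.1 501
16 39.7 185.7 457
20 39.7 183.3 458
24 39.7 181.3 412
28 40.1 193.2 1263
32 40.0 193.3 582
36 40.0 193.3 5712
40 180.2 192.9 776
44 180.2 192.1 492
48 180.4 182.8 205
52 174.8 175.2 6
56 172.4 175.1 110
```

View pics/w8.png

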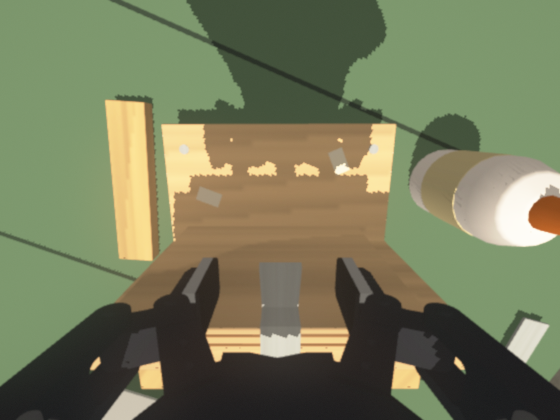

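View pics/s8.png

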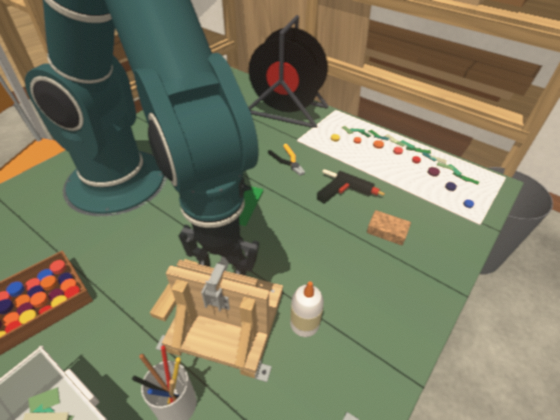

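The ramp now sits at its closed heights (about 192 down to 181), so the catch has snapped down. I press it home once, then back off.

Call:
move_arm:
  series:
    - [[0, -1.5, 0, 0, -0.4], [0, 0, 0, 0, -0.4], [0, 5, 0, 0, -0.4], [0, 20, 0, 0, -0.4], [0, 40, 0, 0, -0.4], [0, 50, 0, 0, -0.4], [-20, 40, 0, 0, -0.4], [-60, 0, 0, 0, -0.4], [-40, 0, 0, 0, -0.4], [0, 0, 0, 0, -0.4]]

```text
clock: 14.88
ee_pos: [500.6, 29.6, 271.4]
tool_rot: [-0.3, 1.545, 0.301]
ft_force: [0.2, 0.3, -0.7]
grip_width: 59.8
```

```bash
python3 - <<'E'
from h import *
s=st()
p=manip.snapshot('wrist');save(p,'w9');Q=(pts(p)-SO)@S.T
z=p['z_map']>0
for nm,y0,y1 in [('left',-70,-20),('mid',-6,6),('right',20,70)]:
    d=Q[z&(Q[:,:,1]>y0)&(Q[:,:,1]<y1)&(Q[:,:,2]<230)&(Q[:,:,2]>30)]
    print(nm)
    for x in list(range(0,72,3)):
        e=d[(d[:,0]>=x)&(d[:,0]<x+3)]
        if len(e)>3: print(x,np.percentile(e[:,2],[2,98]).round(1),len(e),end=' | ')
    print()
f=Q[z&(Q[:,:,2]>60)&(Q[:,:,2]<160)&(abs(Q[:,:,1])<75)&(Q[:,:,0]>20)&(Q[:,:,0]<60)]
A=np.c_[f[:,1],f[:,2],np.ones(len(f))]; print('face plane x=',np.linalg.lstsq(A,f[:,0],rcond=None)[0],f[:,1].min(),f[:,1].max(),len(f))
save(manip.snapshot('scene'),'s9'); q=manip.snapshot('top');save(q,'t9')
for t in ['catch_hook','panel_foot']: print(t,[((S@(np.array(m['xyz'])-SO)).round(1),round(m['p'],2)) for m in manip.mark_of(q,t)+manip.mark_of(p,t)])
E
```

```text
t 14.875 TCP stand [-127.3    1.2  271.4] F stand [-0.3  0.3 -0.7] w 59.8 tool in stand [[0.0, -1.0, -0.001], [0.005, -0.001, 1.0], [-1.0, -0.0, 0.005]]
left
0 [40.2 43.2] 68 | 3 [40.2 43.4] 66 | 6 [40.3 43.6] 68 | 9 [40.5 43. ] 66 | 12 [40.3 43.8] 70 | 15 [40.4 43.1] 69 | 18 [40.5 43. ] 67 | 21 [40.3 43.3] 63 | 24 [40.3 43.2] 76 | 27 [40.3 43.5] 60 | 30 [40.4 43.1] 66 | 33 [ 41.3 148.1] 1041 | 36 [ 42.1 142.2] 1090 | 
mid
0 [39.9 42.8] 15 | 3 [41.  42.5] 19 | 6 [40.8 43. ] 17 | 9 [40.8 43. ] 18 | 12 [40.2 43.3] 17 | 15 [40.7 42.9] 18 | 18 [40.4 42.8] 17 | 21 [40.5 43. ] 17 | 24 [40.4 42.9] 16 | 27 [40.1 42.9] 16 | 30 [40.3 42.8] 17 | 33 [ 41.6 147.6] 320 | 36 [ 42.1 145. ] 229 | 
right
0 [40.3 43.3] 72 | 3 [40.1 42.9] 65 | 6 [39.7 43.5] 71 | 9 [39.8 43.2] 70 | 12 [40.  43.3] 70 | 15 [40.  42.8] 63 | 18 [39.7 42.9] 64 | 21 [40.1 43. ] 66 | 24 [40.  43.2] 69 | 27 [40.6 42.8] 61 | 30 [40.3 42.8] 65 | 33 [ 41.3 147.7] 1221 | 36 [ 42.3 142.2] 910 | 
face plane x= [ 1.92474792e-03 -4.52143883e-03  3.65002059e+01] -74.99123733301171 74.98024301978917 5296
catch_hook []
panel_foot [(array([-364.7, -120.4,   -2.7]), 0.79), (array([36.9, -5.3, 44.5]), 0.61)]
```

View pics/w9.png

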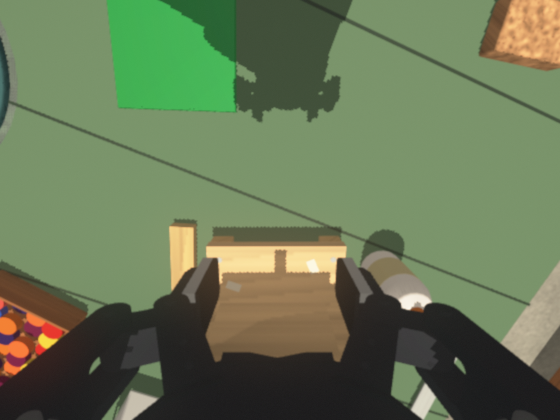

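View pics/t9.png

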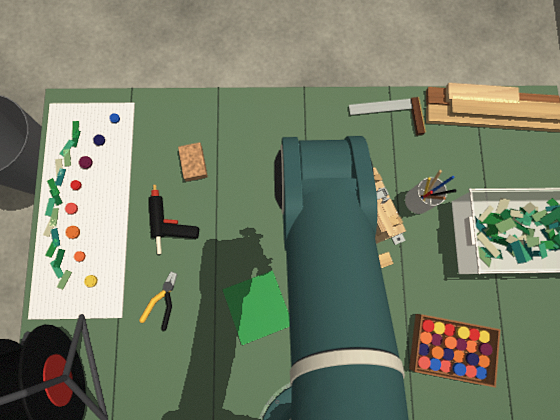

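Call:
move_arm:
  series:
    - [[-40, 30, 0, 0, -0.4], [-40, 50, 0, 0, -0.4], [0, 60, 0, 0, -0.4], [0, 60, 0, 0, -0.4], [0, 60, 0, 0, -0.4], [0, 60, 0, 0, -0.4], [0, 0, 0, 0, -0.4]]

```text
clock: 16.1
ee_pos: [378.6, 328.0, 346.7]
tool_rot: [-0.305, 1.551, 0.304]
ft_force: [0.2, -1.3, 0.1]
grip_width: 59.8
```

```bash
python3 - <<'E'
from h import *
s=st()
p=manip.snapshot('top');save(p,'t10');Q=(pts(p)-SO)@S.T
z=p['z_map']>0
for nm,y0,y1 in [('left',-70,-20),('mid',-6,6),('right',20,70)]:
    d=Q[z&(Q[:,:,1]>y0)&(Q[:,:,1]<y1)&(Q[:,:,2]<230)&(Q[:,:,2]>30)]
    print(nm)
    for x in list(range(-6,72,4)):
        e=d[(d[:,0]>=x)&(d[:,0]<x+4)]
        if len(e)>3: print(x,np.percentile(e[:,2],[5,50,95]).round(1),len(e),end=' | ')
    print()
cv2.imwrite('pics/t10z.png',cv2.resize(p['img'][150:280,280:420,::-1],(700,650),interpolation=cv2.INTER_CUBIC)[:600])
for t in ['catch_hook','panel_foot','fence_foot','glue_bottle','offcut','pencil_tin']: print(t,[(np.round(m['xyz']),(S@(np.array(m['xyz'])-SO)).round(1),round(m['p'],2)) for m in manip.mark_of(p,t)])
E
```

```text
t 16.1 TCP stand [-449.7   -0.6  346.7] F stand [ 1.3 -0.3  0.1] w 59.8 tool in stand [[0.001, -1.0, -0.006], [-0.002, -0.006, 1.0], [-1.0, -0.001, -0.002]]
left
-6 [39.9 42.5 46.2] 28 | -2 [39.3 42.1 45.7] 25 | 2 [39.2 42.5 45.5] 30 | 6 [40.3 43.7 46.3] 29 | 10 [40.3 43.  45.3] 27 | 14 [40.5 42.1 46.3] 30 | 18 [39.4 42.1 44.3] 27 | 22 [39.9 43.  45.3] 30 | 26 [40.2 42.5 45.5] 28 | 30 [40.3 43.4 45.6] 32 | 34 [ 46.2 120.5 181.2] 354 | 38 [179.5 182.2 184.3] 35 | 42 [179.4 182.3 184.7] 37 | 46 [179.7 181.5 184.3] 20 | 50 [172.2 174.6 177.1] 31 | 54 [172.5 174.6 177.4] 38 | 58 [172.6 174.7 177.3] 35 | 62 [171.9 174.3 177.5] 38 | 66 [172.3 174.6 177.1] 16 | 70 [162.  166.3 167.8] 11 | 
mid
-6 [40.8 44.4 45.9] 7 | -2 [38.7 42.7 43.5] 7 | 2 [ 40.3  44.8 190.2] 10 | 6 [ 41.2  45.3 192.2] 13 | 10 [ 41.2 116.6 190.6] 14 | 14 [ 41.1 184.7 186.7] 15 | 18 [ 39.7  44.  184.4] 15 | 22 [ 40.  180.9 183.3] 12 | 26 [ 41.2 177.9 193.4] 14 | 30 [ 40.7 180.9 194.2] 26 | 34 [ 41.5  91.8 193.2] 49 | 38 [190.9 192.4 195.4] 10 | 42 [192.1 193.9 195. ] 8 | 46 [190.4 191.9 192.9] 7 | 50 [188.3 191.7 195.1] 9
[... 577 characters left out ...]
 177.5] 35 | 62 [172.1 174.1 176.7] 36 | 66 [172.2 174.5 176.7] 13 | 70 [161.5 164.1 165.9] 8 | 
catch_hook [(array([ 559., -117.,  173.]), array([ 30.6,   1.1, 172.7]), 0.51)]
panel_foot [(array([298., 203.,   2.]), array([-364.1, -121.7,    1.8]), 0.79), (array([698., -34.,  -2.]), array([  5.8, 160.6,  -1.8]), 0.68), (array([ 555., -127.,   37.]), array([38. , -6.6, 36.7]), 0.61)]
fence_foot [(array([ 567., -131.,   40.]), array([46.8,  2.8, 39.6]), 0.57)]
glue_bottle [(array([698., -38.,  -1.]), array([  8.8, 159.6,  -0.6]), 0.59)]
offcut [(array([ 424., -144.,    0.]), array([   5.3, -135.1,    0. ]), 0.91)]
pencil_tin [(array([ 600., -310.,    5.]), array([225.4, -32.8,   5.4]), 0.84)]
```

View pics/t10z.png

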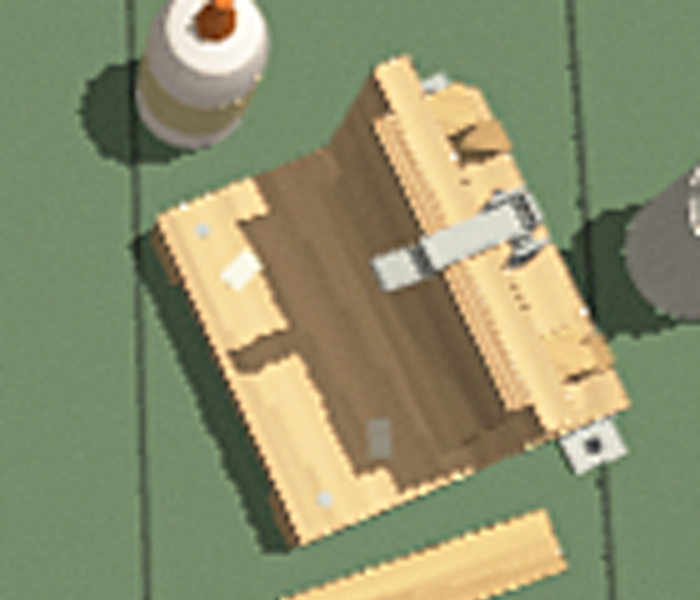

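The panel stands flat against the fence: its top edge is at z≈182 from the fence face out to x≈36. The catch is closed, with the strip at 192 and the hook at about 173. The bottle, offcut and tin are where they were.

```bash
python3 -c "
from h import *
print(manip.sign_off())"
```

```text
the job is handed in; nothing more can be done
None
```

The panel is upright, flat against the fence and held by the closed catch. I handed the job in at about 16 s of the 43 s allowed.

**What I did:**
- With the gripper half open and pointing down, I pushed the panel's front edge until it sat square against the fence foot.
- I tipped it up along an arc, using the fingers' grip on the front edge, until it stood upright.
- I pressed it home with the two fingers either side of the catch, then backed the arm well clear. The largest push I read between moves was about 21 N.

**Last checks:**
- **Panel:** the top edge is at z ≈ 182 mm on both sides of the catch, and the front face is within 0.3° of upright and square. The front face measures about x = 36 mm instead of 38 mm, within the 2 mm camera calibration.
- **Catch:** the hook is at z ≈ 173 mm, against 174 mm when closed, and the hook is in front of the panel.
- **Other things:** the glue bottle, offcut and pencil tin measured the same as at the start, to within 5 mm. I did not re-measure the glue gun, cutters or sanding block; I worked nowhere near them.
- **Detections that disagreed:** the network also reported `panel_foot` on the green look-alike and near the bottle. I ignored both, because the third report matched the real panel.

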